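# Pry the control module out of its dock with the ejector levers

### The job

The plug-in control module is locked in its dock on the bench. Swing both of the dock's ejector levers fully outward so that they pry the module up off its contacts, and only then lift the module out and set it down gently, standing upright, in the clear space on the wooden block. Leave the levers swung out, and do not disturb the tin and the steel cube that lie on the block.

Things in the scene. Friction and masses are not known exactly. Their poses are not given: they have to be found in the camera images.
- dock: Dock fixed to the bench, left or right of the magazines: aluminium base 196 x 74 x 10 mm, guide rails 28 mm high round the module's foot (1.5 to 2 mm play; the foot leaves them after rising 18 mm), an ejector lever at each end. Origin: centre of its underside, on the bench. x along its length, away from the robot within 0.3 rad; z up.
- near_lever (a joint): Ejector lever at the dock's -x end (nearer the robot): 0 = closed (upright, claw locked over the module's ear), grows as its top swings outward, to a stop at 0.85 rad (fully open). Stiff hinge (0.2 N m, 3 to 4 N at the tab), stays where it is left. On the way out its toe lifts that end of the module by up to about 13 mm.
- far_lever (a joint): Ejector lever at the dock's +x end (farther from the robot); same values and behaviour, its top swings outward to the dock's +x.
- near_lever_tab (a point): Centre of the black finger tab at the top of the near lever: 24 mm wide across the dock (y, the way to pinch it), 12 mm thick, 26 mm tall. Closed, it is 55 mm above and 9.5 mm outboard of the pivot (73 mm above the bench); fully open, about 48 mm above the bench and 47 mm outboard of the pivot.
- far_lever_tab (a point): Centre of the same tab on the far lever.
- near_lever_pivot (a point): Hinge of the near lever, 74 mm from the dock's centre to -x, 18.5 mm above the bench; the hinge axis is the dock's y.
- far_lever_pivot (a point): Hinge of the far lever, 74 mm from the dock's centre to +x, 18.5 mm above the bench.
- module_mid (a point): Centre (half-way up) of the loose module: aluminium case 100 (x) x 34 (y, the way to grasp it) x 80 mm tall, flat underside, 0.25 to 0.5 kg, a steel ear low on each end (10 to 20 mm up; 132 mm long over the ears). Seated, it lies along the dock's x with this point 50 mm above the bench; with both levers open it has risen about 13 mm.
- block: Wooden working block, fixed, 112 (x) x 355 (y) x 35 mm, on the other side of the magazines from the dock. Origin: centre of its underside, on the bench. Its long axis y points towards the robot within 0.2 rad. The clear space on its top, about 190 mm long, lies between the tin and the steel cube.
- tin: Flat round black tin, 66 mm across, 18 mm high, lying on the block near its +y end (nearer the robot). Origin: centre of its underside. Leave it alone.
- steel_cube: Steel doming block, a 34 mm cube with round hollows, on the block near its -y end (farther from the robot). Origin: centre of its underside. Leave it alone.

How it is judged:
On the way, in this order (a step that is already met when the one before it is completed fails the run):
1. both levers are swung out (over 0.65 rad) and the module, still in the dock's guides, is pried up by over 8 mm (value of joint each of near_lever, far_lever above 0.65 rad and z of module_mid in the frame of dock between 0.058 and 0.068 m and horizontal distance between module_mid and dock below 0.012 m), for 0.2 s.
2. the module is lifted clear of the dock (height (world z) of module_mid above 0.09 m), for 0.1 s.
At the end, for the whole second after the job is handed in: The module stands upright (within 0.08 rad) and at rest on top of the wooden block between the tin and the steel cube, its centre over the block's top and its underside within 5 mm of it; both levers are still swung out by over 0.65 rad (z of module_mid in the frame of block between 0.07 and 0.08 m and x of module_mid in the frame of block between -0.056 and 0.056 m and y of module_mid in the frame of block between -0.12 and 0.09 m and angle between module_mid's own z axis and vertical below 0.08 rad and linear speed of module below 0.02 m/s and value of joint each of near_lever, far_lever above 0.65 rad); the robot touches nothing.
It fails at once if the module is pulled up out of the dock before both levers are swung out (height (world z) of module_mid above 0.08 m and horizontal distance between module_mid and dock below 0.05 m and value of joint any of near_lever, far_lever below 0.5 rad).
It fails at once if the module is dropped or slammed onto the block (moving faster than 0.5 m/s within 30 mm above its top) (x of module_mid in the frame of block between -0.07 and 0.07 m and y of module_mid in the frame of block between -0.18 and 0.18 m and z of module_mid in the frame of block between 0.06 and 0.105 m and linear speed of module above 0.5 m/s).
It fails at once if the tin or the steel cube is moved by over 15 mm (distance of any of tin, steel_cube from where it was at the start of the episode above 0.015 m).
It also fails if it takes over 61 s, if anything falls off the work surface, if the arm or the gripper's body presses on something with over 40 N, if the wrist force passes 120 N, or if a joint passes its speed limit or range.

### The arm

A 7-joint arm with a two-finger parallel gripper is mounted at the origin on a cart in front of the work surface, level with it; the furniture and walls round the work are solid. World frame = base frame: x ahead of the robot, y to its left, z up, the work surface at z = 0. Lengths are in m, angles in rad, forces in N, time in s.
With the tool pointing down it reaches from about 0.4 to 0.85 m from the base axis. Payload 10.4 kg.
Tool frame: the origin (TCP) lies on the centre line of the jaws, within the pads' length; the fingertips stand 14 mm ahead of it and the grasp point (between the pads) lies 5 mm behind it (manip.tip_reach is the distance from the TCP to the fingertips, in m); z points along the fingers, y is the line along which they close (so a half turn about z gives the same grasp; the last joint's range is limited). The gripper opens to 85 mm and grips with 20 to 120 N. Pads are 22 mm wide; open, the fingers measure 114 mm over their backs; the gripper's body (76 mm by 85 mm) begins 54 mm behind the grasp point. The pads swing forward as they close: fully open they stand 13 mm farther back than shut.
Start: joints at [-1.272, 0.332, -0.065, 1.46, 0.022, 1.35, -0.088], TCP at [0.198, 0.593, 0.245] pointing down, gripper open.
Joint ranges: [-2.6, 2.6], [-0.5, 2.12], [-1.47, 1.34], [0.16, 2.42], [-1.27, 4.41], [0.06, 2.06], [-2.6, 2.6]. Speed limits (rad/s): [2.22, 2.22, 2.79, 2.79, 3.14, 3.14, 3.14].

### API

Orientations are given as a unit quaternion [x, y, z, w].
In Python, from workcell import manip gives the robot as it stands.
- The arm moves only by the shell command python3 -m pendant 'ROWS' [FORCE]. ROWS is JSON, a list of rows, each a list of 7 numbers: the shift along the tool's x, y, z in units of 50 mm (1.0 is 50 mm), then the turn, a rotation vector about the tool's x, y, z in units of 8 degrees (1.0 is 8 degrees), then the opening, from -1 (shut) to 1 (fully open), so that 0 is half open. In form: [[dx, dy, dz, ax, ay, az, jaw], ...]. A call has exactly 10 rows; each row is the pose to reach, as a shift and turn from the pose commanded when the call began, along the tool's axes at that moment; what a row does not reach only later rows make up. A row lasts 1/8 s, in which the tool goes at most 62.5 mm and 10.7 degrees, less where a joint would pass 70% of its speed; a pose out of reach is approached as far as the arm can. A call with a gripper value outside its range is refused whole. The fingers move at their own pace and stop on an object; FORCE is the grip in N (left out, the last holds). Time passes only in rows, so rows that repeat a pose let the fingers close, or fill a call up. It gives the time, the measured TCP pose, the force, the opening and the grip force at its end, in the units of the state.
- manip.get_obs(): the state, without advancing time (a new reading comes with each control period).
- manip.camera(name): name is "scene" or "top" or "wrist"; returns (picture, depth): 400x640x3 uint8, red, green, blue; 400x640 float32, m along the optical axis (not along the pixel's ray), 0 where there is no reading.
- manip.get_calibration(name): a dict with "fx", "fy", "cx", "cy" (pixels), "D" ([k1, k2, p1, p2, k3] as OpenCV has them; the pictures are not rectified), "xyz" and "orientation" of the camera in the world. Camera axes: x right, y up, looking along -z (the intrinsics and any distortion apply to the point x, -y, -z); pixel columns grow to the right and rows downward; lengths in m; the calibration is good to about 2 mm. A picture is of the moment at which its call begins: read the wrist's pose just before it. get_calibration takes no time and is no camera call; for the wrist camera it gives the pose at the moment of the call.
- manip.hand_in(): hands the job in; it is judged then, once.
Trained networks look in the newest picture that a camera, given by its name, has taken for a name from the list of things; names that differ only in an ending like _2 or _b are one class to them, and where a whole thing is asked for, a point or a joint stands for the part that bears it (a point fixed in the world has none). Each returns a list of dicts, best first, with "p" (0 to 1); they miss things now and then, are a little off and sometimes report something else, mostly with a low value. They report only what shows in the picture. A call takes as long as a camera call.
- manip.find_in(thing, camera): "box" ([left, top, right, bottom] in pixels, round what is visible of it).
- manip.trace(thing, camera): "pixels" (400x640 bool, what is visible of it) and "box" ([left, top, right, bottom] in pixels, round what is visible of it).
- manip.tip_of(thing, camera): "pixel" ([column, row] in pixels: a listed point, or the origin of a listed thing).
The state is a dict: "clock": time; "joint_pos": joint angles; "joint_velocities": joint speeds; "tau": joint torques, N m; "position": TCP position; "ee_rot": TCP orientation; "ft_force": force on the tool from outside, world axes, zero at the start; "torque": the same for the moment, N m; "grip_width": opening from 0.0 (shut) to 1.0 (fully open); "grasp_force": force on a finger pad.
Only numpy, scipy, OpenCV 4.12 (cv2) and the standard library are available. Lean on these libraries where they do the work, as an engineer would, in place of code of your own. Each camera call takes 0.05 s, during which the arm holds its last target. There are 200 camera calls.

## Working session

There is one attempt and no reset: what is moved stays moved. The work goes in short steps, Python scripts to look and compute and a shell command to move; the robot and the scene stay as the last step left them, time stands still between calls to the robot, and variables do not carry over. Pictures are saved under pics/ and viewed, at most 10 in all, crops included, and the job is handed in when it is done.

```bash
mkdir -p pics; cat > h.py <<'E'
import numpy as np, cv2
from scipy.spatial.transform import Rotation as R
from workcell import manip
def ray(cal,px):
    K=np.array([[cal['fx'],0,cal['cx']],[0,cal['fy'],cal['cy']],[0,0,1]])
    u=cv2.undistortPoints(np.array(px,float).reshape(-1,1,2),K,np.array(cal['D'],float)).reshape(-1,2)
    d=np.c_[u[:,0],-u[:,1],-np.ones(len(u))]
    return np.array(cal['xyz']),d@R.from_quat(cal['orientation']).as_matrix().T
def atdepth(cal,px,dep):
    o,d=ray(cal,px); return o+d*np.array(dep).reshape(-1,1)
def atz(cal,px,z):
    o,d=ray(cal,px); return o+d*((z-o[2])/d[:,2:3])
def tri(c1,p1,c2,p2):
    o1,d1=ray(c1,p1);o2,d2=ray(c2,p2);d1=d1[0];d2=d2[0]
    s=np.linalg.lstsq(np.c_[d1,-d2],o2-o1,rcond=None)[0]
    a=o1+s[0]*d1;b=o2+s[1]*d2
    return (a+b)/2,np.linalg.norm(a-b)
def totool(p,q=None):
    o=manip.get_obs(); return R.from_quat(o['ee_rot']).inv().apply(np.array(p)-o['position'])/0.05
E
python3 - <<'E'
from h import *
np.set_printoptions(precision=4,suppress=True)
o=manip.get_obs();print(o['position'],o['ee_rot'],R.from_quat(o['ee_rot']).as_matrix(),o['clock'])
names=['near_lever_tab','far_lever_tab','near_lever_pivot','far_lever_pivot','module_mid','dock','block','tin','steel_cube']
pts={}
ims=[]
for c in ['scene','top']:
    im,d=manip.camera(c);cal=manip.get_calibration(c);ims.append(im[...,::-1])
    print(c,cal['xyz'])
    cv2.imwrite(f'pics/{c}.png',im[...,::-1])
    for n in names:
        r=manip.tip_of(n,c)
        for k in r[:2]:
            u=k['pixel'];print(n,round(k['p'],2),np.round(u),'depthpt',atdepth(cal,[u],[d[int(u[1]),int(u[0])]])[0])
        if r: pts[c,n]=(cal,[r[0]['pixel']])
for n in names:
    if ('scene',n) in pts and ('top',n) in pts: print('TRI',n,*tri(*pts['scene',n],*pts['top',n]))
cv2.imwrite('pics/both.png',cv2.resize(np.vstack(ims),(480,600)))
E
```

```text
[0.1975 0.5926 0.2445] [ 0.1602  0.9871 -0.0007 -0.0001] [[-0.9487  0.3162 -0.0004]
 [ 0.3162  0.9487 -0.0014]
 [-0.     -0.0014 -1.    ]] 0.0
scene [ 0.0926 -0.6965  0.8821]
near_lever_tab 0.64 [252. 154.] depthpt [0.3984 0.281  0.0761]
far_lever_tab 0.4 [302. 138.] depthpt [0.564  0.2796 0.0802]
far_lever_tab 0.24 [346. 316.] depthpt [ 0.3754 -0.3052  0.0514]
near_lever_pivot 0.9 [255. 161.] depthpt [0.4058 0.2856 0.0439]
near_lever_pivot 0.34 [429. 262.] depthpt [ 0.624  -0.2799  0.0596]
far_lever_pivot 0.69 [298. 152.] depthpt [0.5461 0.2746 0.0344]
far_lever_pivot 0.27 [250. 155.] depthpt [0.4183 0.373  0.0022]
module_mid 0.83 [281. 152.] depthpt [0.4854 0.2697 0.0597]
module_mid 0.41 [384. 302.] depthpt [ 0.4781 -0.3076  0.0332]
dock 0.59 [279. 163.] depthpt [0.4734 0.259  0.0283]
block 0.88 [390. 300.] depthpt [ 0.4929 -0.3097  0.0307]
block 0.72 [257. 165.] depthpt [0.4074 0.2763 0.0331]
tin 0.69 [347. 319.] depthpt [ 0.3753 -0.3107  0.0482]
steel_cube 0.63 [429. 263.] depthpt [ 0.6245 -0.28    0.0546]
steel_cube 0.27 [282. 163.] depthpt [0.4828 0.264  0.0217]
top [ 0.289 -0.
[... 626 characters left out ...]
44.] depthpt [ 0.384  -0.2888  0.0547]
steel_cube 0.69 [397. 161.] depthpt [ 0.6206 -0.2532  0.0679]
steel_cube 0.64 [212. 207.] depthpt [0.4858 0.2751 0.0508]
TRI near_lever_tab [0.4712 0.2799 0.0775] 0.1423168560116378
TRI far_lever_tab [0.5634 0.2746 0.0841] 0.0032544125487703975
TRI near_lever_pivot [0.4095 0.2969 0.0343] 0.0002184069930134509
TRI far_lever_pivot [0.5526 0.2882 0.0226] 0.00038776737966849696
TRI module_mid [0.482  0.2768 0.0549] 0.011657817995529205
TRI dock [0.4888 0.2879 0.0017] 0.007239106486810824
TRI block [ 0.5076 -0.2881 -0.0126] 0.01158204286328588
TRI tin [ 0.3863 -0.2966  0.0173] 0.001028175589439328
TRI steel_cube [ 0.6366 -0.264   0.0264] 0.011683910259629936
```

View pics/both.png

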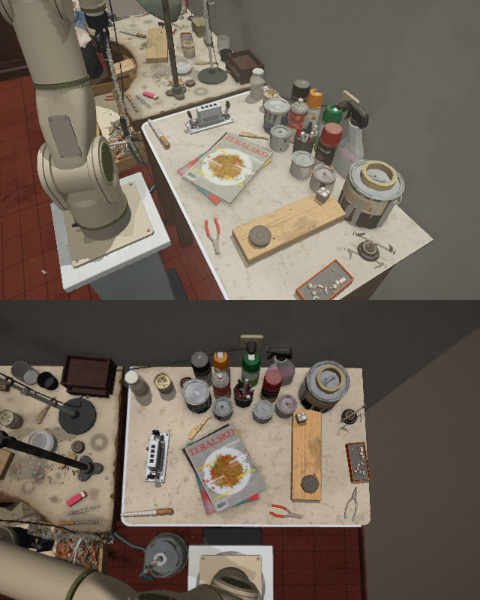

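The pictures show the dock at about px (155,455) in the lower half, with open space around it. The block is at px (307,455), with the tin near and the cube far. The dock is near (0.482, 0.285) with yaw about -0.06. Next I'll move above it.

```bash
python3 -m pendant '[[-0.8,-0.74,0,0,0,-0.2,1],[-1.6,-1.48,0,0,0,-0.5,1],[-2.4,-2.2,0,0,0,-0.9,1],[-3.2,-3,0,0,0,-1.3,1],[-4,-3.7,0,0,0,-1.6,1],[-5,-3.9,0,0,0,-1.8,1],[-6,-4.1,0,0,0,-1.87,1],[-6.8,-4.2,0,0,0,-1.87,1],[-6.8,-4.2,0,0,0,-1.87,1],[-6.8,-4.2,0,0,0,-1.87,1]]' 60
cat > look.py <<'E'
from h import *
import sys
np.set_printoptions(precision=4,suppress=True)
o=manip.get_obs();print(o['position'],R.from_quat(o['ee_rot']).as_matrix()[:,1],o['clock'],o['ft_force'])
im,d=manip.camera('wrist');cal=manip.get_calibration('wrist')
im=im[...,::-1].copy();print('cam',cal['xyz'])
for n in sys.argv[2:]:
    for k in manip.tip_of(n,'wrist')[:1]:
        u=k['pixel'];print(n,round(k['p'],2),np.round(u),atdepth(cal,[u],[d[int(u[1]),int(u[0])]])[0])
        cv2.circle(im,(int(u[0]),int(u[1])),3,(0,0,255),-1)
cv2.imwrite(f'pics/{sys.argv[1]}.png',im)
np.savez(f'{sys.argv[1]}.npz',im=im,d=d,**{k:np.array(v) for k,v in cal.items()})
E
python3 look.py w1 near_lever_tab far_lever_tab near_lever_pivot far_lever_pivot module_mid
```

```text
clock: 2.25
position: [0.4532, 0.2867, 0.2452]
ee_rot: [0.03, 1.0, 0.0, -0.0]
ft_force: [-0.7, -0.2, -0.1]
grip_width: 1.005
grasp_force: 0.0
[0.4532 0.2867 0.2452] [0.0602 0.9982 0.0001] 2.25 [-0.6823 -0.1858 -0.1338]
cam [0.3764 0.2909 0.3745]
near_lever_tab 0.68 [327. 132.] [0.4009 0.2948 0.0869]
far_lever_tab 0.67 [321. 282.] [0.5649 0.28   0.0796]
near_lever_pivot 0.94 [325. 137.] [0.4055 0.2932 0.0867]
far_lever_pivot 0.79 [324. 249.] [0.5173 0.2858 0.0934]
```

View pics/w1.png

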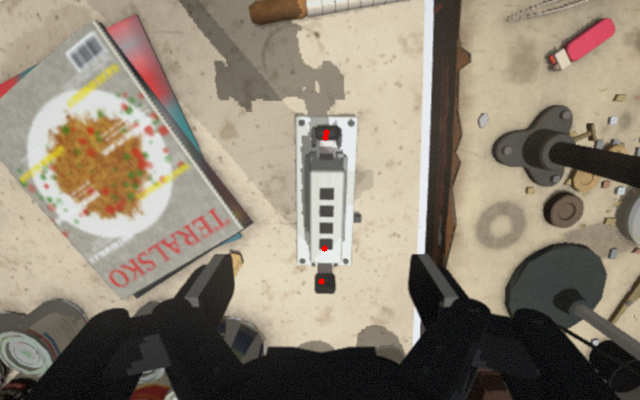

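The wrist view shows the dock upright in the image: near tab at (327,132), far tab at (321,282), module top at about (323,208). I'll get the axis and module height from depth.

```bash
python3 - <<'E'
from h import *
np.set_printoptions(precision=4,suppress=True)
z=np.load('w1.npz');cal={k:z[k] for k in z};d=z['d'];im=z['im']
r,c=np.mgrid[105:305,285:370];px=np.c_[c.ravel(),r.ravel()]
P=atdepth(cal,px,d[r,c].ravel());L=im[r,c].reshape(-1,3).mean(1)
for nm,m in [('bench',(P[:,2]<.004)),('top',(P[:,2]>.086)&(P[:,0]>.435)&(P[:,0]<.53)&(P[:,2]<.1)),('near',(P[:,2]>.065)&(P[:,0]<.42)),('far',(P[:,2]>.065)&(P[:,0]>.548)),('base',(P[:,2]>.006)&(P[:,2]<.014))]:
    Q=P[m]; 
    if len(Q)<5: print(nm,len(Q));continue
    box=cv2.minAreaRect(Q[:,:2].astype(np.float32)*1000)
    print(nm,len(Q),'med',np.median(Q,0),'min',Q.min(0),'max',Q.max(0),box)
E
```

```text
bench 7562 med [0.5395 0.3041 0.0009] min [ 0.3737  0.2217 -0.0019] max [0.6566 0.3476 0.004 ] ((515.3512573242188, 291.17987060546875), (122.67416381835938, 277.66265869140625), 86.5937271118164)
top 3033 med [0.4792 0.2891 0.0908] min [0.435 0.269 0.086] max [0.53   0.3093 0.0935] ((483.24407958984375, 289.2940673828125), (33.95469284057617, 95.188720703125), 85.88150024414062)
near 419 med [0.3996 0.2929 0.0863] min [0.3764 0.2836 0.074 ] max [0.4089 0.3064 0.3745] ((392.7085266113281, 295.5907287597656), (22.619436264038086, 31.942712783813477), 86.05486297607422)
far 419 med [0.5652 0.283  0.0828] min [0.5613 0.2713 0.0654] max [0.576  0.2949 0.0895] ((568.5892944335938, 283.0753173828125), (23.626949310302734, 14.433363914489746), 87.60958862304688)
base 3700 med [0.4508 0.2887 0.0106] min [0.387  0.2462 0.0063] max [0.5847 0.3331 0.014 ] ((486.11566162109375, 293.44805908203125), (83.6219482421875, 194.3351593017578), 85.95552062988281)
```

```bash
python3 -m pendant '[[0.6,0.05,0.6,0,0,0,1],[1.08,0.08,1.4,0,0,0,1],[1.08,0.08,2.2,0,0,0,0.5],[1.08,0.08,3,0,0,0,0],[1.08,0.08,3.5,0,0,0,0],[1.08,0.08,3.5,0,0,0,0],[1.08,0.08,3.5,0,0,0,-0.2],[1.08,0.08,3.5,0,0,0,-1],[1.08,0.08,3.5,0,0,0,-1],[1.08,0.08,3.5,0,0,0,-1]]' 50
python3 look.py w2 near_lever_tab
```

```text
clock: 3.8
position: [0.4009, 0.2956, 0.0722]
ee_rot: [0.03, 1.0, 0.002, 0.001]
ft_force: [0.5, 6.3, 3.0]
grip_width: 0.273
grasp_force: 50.8
[0.4009 0.2956 0.0722] [0.0597 0.9982 0.0041] 3.8 [0.5003 6.2704 2.9639]
cam [0.324  0.299  0.2012]
near_lever_tab 0.69 [322. 279.] [0.3972 0.2957 0.0852]
```

View pics/w2.png

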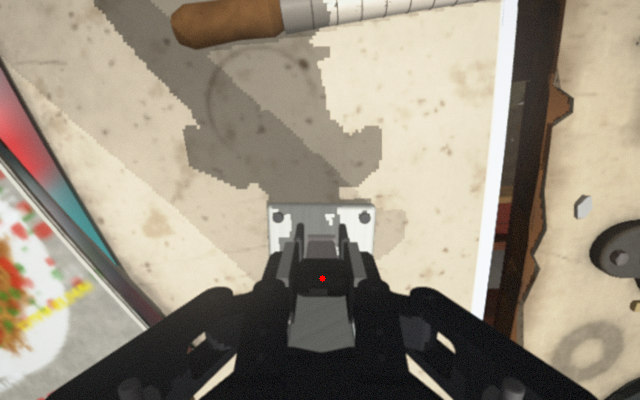

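The jaws hold the near tab at about (322,279), with an opening of 23 mm. Now I'll swing it out along its arc.

```bash
python3 -m pendant '[[0.1,0,0.02,0,0,0,-1],[0.21,0,0.06,0,0,0,-1],[0.32,0,0.11,0,0,0,-1],[0.42,0,0.17,0,0,0,-1],[0.51,0,0.23,0,0,0,-1],[0.6,0,0.31,0,0,0,-1],[0.67,0,0.38,0,0,0,-1],[0.73,0,0.46,0,0,0,-1],[0.78,0,0.54,0,0,0,-1],[0.78,0,0.54,0,0,0,-1]]'
python3 look.py w3
```

```text
clock: 5.15
position: [0.3633, 0.2985, 0.0462]
ee_rot: [0.03, 1.0, 0.003, 0.002]
ft_force: [0.4, 3.4, 9.6]
grip_width: 0.263
grasp_force: 58.5
[0.3633 0.2985 0.0462] [0.0601 0.9982 0.006 ] 5.15 [0.4469 3.42   9.6009]
cam [0.2861 0.3017 0.175 ]
```

View pics/w3.png

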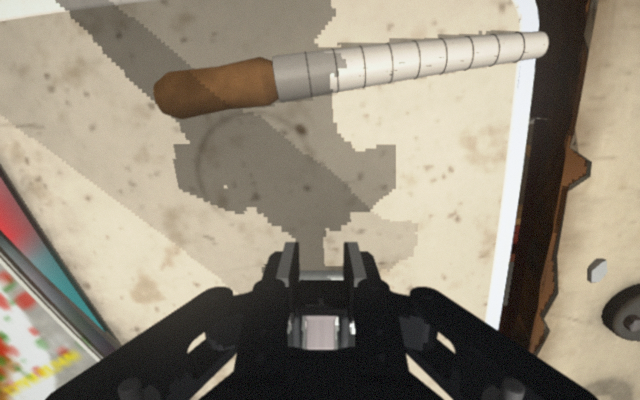

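```bash
python3 -m pendant '[[0,0,0,0,0,0,0],[0,0,0,0,0,0,0],[0,0,-1,0,0,0,0],[0,0,-2,0,0,0,0],[0,0,-3.1,0,0,0,0],[-1.2,0,-3.1,0,0,0,0],[-2.4,0,-3.1,0,0,0,0],[-3.6,-0.06,-3.1,0,0,0,0],[-4.07,-0.06,-3.1,0,0,0,0],[-4.07,-0.06,-3.1,0,0,0,0]]'
python3 look.py w4 near_lever_tab far_lever_tab module_mid
```

```text
clock: 6.45
position: [0.5653, 0.2792, 0.1974]
ee_rot: [0.031, 1.0, -0.001, -0.0]
ft_force: [-1.1, -0.6, -0.4]
grip_width: 0.501
grasp_force: 0.0
[0.5653 0.2792 0.1974] [ 0.0629  0.998  -0.0016] 6.45 [-1.0934 -0.5966 -0.4232]
cam [0.4877 0.2842 0.3269]
far_lever_tab 0.6 [325. 201.] [0.5645 0.2824 0.0848]
```

View pics/w4.png

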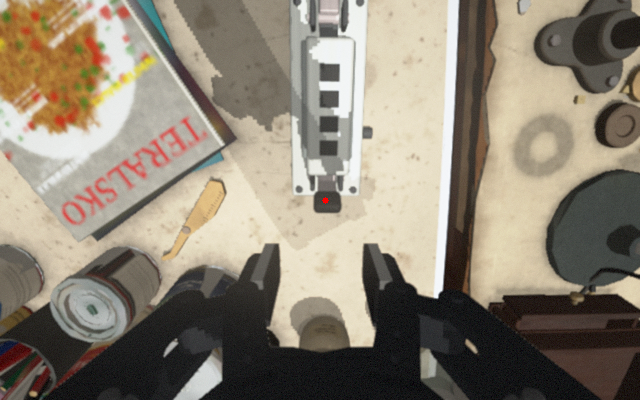

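The near lever now shows swung out and the far tab is at (325,201). A bottle sits beyond it at (325,330), so I'll check its clearance while correcting the tool's place.

```bash
python3 - <<'E'
from h import *
np.set_printoptions(precision=4,suppress=True)
z=np.load('w4.npz');cal={k:z[k] for k in z};d=z['d']
px=[[325,310],[325,325],[325,335],[345,335],[100,290],[190,285],[205,290],[215,280]]
print(atdepth(cal,px,[d[r,c] for c,r in px]))
r,c=np.mgrid[175:230,300:355];px=np.c_[c.ravel(),r.ravel()];P=atdepth(cal,px,d[r,c].ravel())
Q=P[(P[:,2]>.065)&(P[:,0]>.548)&(P[:,2]<.1)];print(Q.mean(0),cv2.minAreaRect(Q[:,:2].astype(np.float32)*1000))
print(totool([.5665,.2833,.070]))
E
```

```text
[[0.737  0.2732 0.0016]
 [0.7411 0.2728 0.0248]
 [0.742  0.2725 0.0406]
 [0.7544 0.2962 0.0284]
 [0.6454 0.0553 0.0775]
 [0.6618 0.1321 0.0482]
 [0.6646 0.1504 0.0545]
 [0.6675 0.1527 0.0309]]
[0.5662 0.2835 0.0818] ((567.7307739257812, 283.6210632324219), (23.776874542236328, 14.217968940734863), 87.67230987548828)
[-0.0661  0.049   2.5681]
```

```bash
python3 -m pendant '[[-0.06,0.05,0.6,0,0,0,0],[-0.06,0.05,1.3,0,0,0,0],[-0.06,0.05,1.9,0,0,0,0],[-0.06,0.05,2.3,0,0,0,0],[-0.06,0.05,2.5,0,0,0,0],[-0.06,0.05,2.5,0,0,0,0],[-0.06,0.05,2.5,0,0,0,-1],[-0.06,0.05,2.5,0,0,0,-1],[-0.06,0.05,2.5,0,0,0,-1],[-0.06,0.05,2.5,0,0,0,-1]]' 50
```

```text
clock: 7.9
position: [0.568, 0.2838, 0.0748]
ee_rot: [0.03, 1.0, 0.001, 0.001]
ft_force: [-1.2, 3.0, 6.3]
grip_width: 0.272
grasp_force: 50.9
```

```bash
python3 -m pendant '[[-0.1,0,0.02,0,0,0,-1],[-0.21,0,0.06,0,0,0,-1],[-0.32,0,0.11,0,0,0,-1],[-0.42,0,0.17,0,0,0,-1],[-0.51,0,0.23,0,0,0,-1],[-0.6,0,0.31,0,0,0,-1],[-0.67,0,0.38,0,0,0,-1],[-0.73,0,0.46,0,0,0,-1],[-0.78,0,0.54,0,0,0,-1],[-0.78,0,0.54,0,0,0,-1]]'
```

```text
clock: 9.15
position: [0.6086, 0.2812, 0.0491]
ee_rot: [0.031, 1.0, 0.001, 0.002]
ft_force: [2.8, 2.1, 12.6]
grip_width: 0.268
grasp_force: 59.7
```

```bash
python3 -m pendant '[[0,0,0,0,0,0,0],[0,0,0,0,0,0,0],[0,0,-1,0,0,0,0],[0,0,-2,0,0,0,0.3],[0,0,-3,0,0,0,1],[0.8,0,-3.9,0,0,0,1],[1.6,0,-3.9,0,0,0,1],[1.6,0,-3.9,0,0,0,1],[1.6,0,-3.9,0,0,0,1],[1.6,0,-3.9,0,0,0,1]]'
python3 look.py w5 near_lever_tab far_lever_tab module_mid
python3 - <<'E'
from h import *
np.set_printoptions(precision=4,suppress=True)
z=np.load('w5.npz');cal={k:z[k] for k in z};d=z['d']
r,c=np.mgrid[20:330,260:390];px=np.c_[c.ravel(),r.ravel()];P=atdepth(cal,px,d[r,c].ravel())
for nm,m in [('top',(P[:,2]>.095)&(P[:,0]>.41)&(P[:,0]<.55)&(P[:,2]<.115)),('near',(P[:,2]>.04)&(P[:,0]<.4)&(P[:,2]<.1)),('far',(P[:,2]>.04)&(P[:,0]>.568)&(P[:,0]<.66)&(P[:,2]<.1))]:
    Q=P[m]; 
    if len(Q)<5: print(nm,len(Q));continue
    print(nm,len(Q),Q.mean(0),cv2.minAreaRect(Q[:,:2].astype(np.float32)*1000), np.linalg.lstsq(np.c_[Q[:,:2]-Q[:,:2].mean(0),np.ones(len(Q))],Q[:,2],rcond=None)[0])
print(totool([.483,.2885,.07]))
E
```

```text
clock: 10.4
position: [0.527, 0.2847, 0.2408]
ee_rot: [0.031, 1.0, -0.0, -0.0]
ft_force: [0.2, -0.0, 0.4]
grip_width: 1.001
grasp_force: 0.0
[0.527  0.2847 0.2408] [ 0.0618  0.9981 -0.0008] 10.4 [ 0.1677 -0.0111  0.3667]
cam [0.4505 0.2889 0.37  ]
near_lever_tab 0.95 [325.  19.] [0.3753 0.2973 0.0619]
far_lever_tab 0.74 [320. 246.] [0.6004 0.2778 0.0626]
top 4242 [0.4857 0.2887 0.1011] ((488.64697265625, 288.59686279296875), (34.327903747558594, 99.16574096679688), 86.13541412353516) [ 0.0009 -0.003   0.1011]
near 578 [0.3843 0.2962 0.0515] ((385.6144714355469, 296.2710266113281), (22.57411003112793, 21.29818344116211), 85.80379486083984) [-1.0588  0.0914  0.0515]
far 669 [0.5944 0.2806 0.0565] ((593.1356811523438, 280.771484375), (22.90484619140625, 36.515899658203125), 85.36388397216797) [ 0.9054 -0.0676  0.0565]
[0.876  0.0182 3.4184]
```

View pics/w5.png

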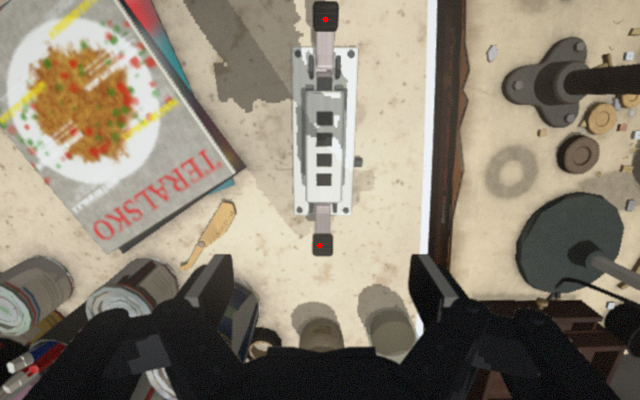

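Both tabs are out, at (325,19) and (320,246). The module top is level and has risen about 10 mm. Now I'll grasp the module.

```bash
python3 -m pendant '[[0.85,0.02,0.5,0,0,0,1],[0.85,0.02,1.2,0,0,0,1],[0.85,0.02,2,0,0,0,1],[0.85,0.02,2.8,0,0,0,1],[0.85,0.02,3.3,0,0,0,1],[0.85,0.02,3.35,0,0,0,1],[0.85,0.02,3.35,0,0,0,-1],[0.85,0.02,3.35,0,0,0,-1],[0.85,0.02,3.35,0,0,0,-1],[0.85,0.02,3.35,0,0,0,-1]]' 60
```

```text
clock: 11.85
position: [0.4845, 0.2893, 0.0749]
ee_rot: [0.03, 1.0, 0.001, 0.001]
ft_force: [-1.0, -0.7, 6.0]
grip_width: 0.391
grasp_force: 58.9
```

```bash
python3 -m pendant '[[0,0,-0.1,0,0,0,-1],[0,0,-0.25,0,0,0,-1],[0,0,-0.45,0,0,0,-1],[0,0,-0.7,0,0,0,-1],[0,0,-1,0,0,0,-1],[0,0,-1.5,0,0,0,-1],[0,0,-2.2,0,0,0,-1],[0,0,-3,0,0,0,-1],[0,0,-3.5,0,0,0,-1],[0,0,-3.5,0,0,0,-1]]'
python3 - <<'E'
from h import *
np.set_printoptions(precision=4,suppress=True)
im,d=manip.camera('top');cal=manip.get_calibration('top')
m=manip.trace('block','top')
for k in m[:3]: print(k['p'],k['box'],k['pixels'].sum())
r,c=np.mgrid[130:290,370:450];px=np.c_[c.ravel(),r.ravel()];P=atdepth(cal,px,d[r,c].ravel())
m=(abs(P[:,2]-.035)<.008)
n,lab,st,ce=cv2.connectedComponentsWithStats(m.reshape(r.shape).astype(np.uint8))
i=1+st[1:,4].argmax();Q=P[(lab==i).ravel()];print('block',Q.mean(0),len(Q),cv2.minAreaRect(Q[:,:2].astype(np.float32)*1000))
for n in ['tin','steel_cube']:
    k=manip.trace(n,'top')[0];w=k['pixels'];v=np.argwhere(w)[:,::-1];Q=atdepth(cal,v,d[w]);print(n,k['p'],np.median(Q,0),len(Q))
print(manip.get_obs()['position'])
E
```

```text
clock: 13.1
position: [0.4849, 0.2893, 0.2514]
ee_rot: [0.03, 1.0, 0.001, 0.002]
ft_force: [-0.2, 0.9, -3.9]
grip_width: 0.394
grasp_force: 60.1
0.8 [387.8, 145.1, 426.7, 266.7] 4039
block [ 0.5019 -0.2879  0.034 ] 4057 ((521.8939208984375, -285.29425048828125), (144.6571807861328, 403.18316650390625), 83.98544311523438)
tin 0.75 [ 0.3838 -0.2938  0.0506] 434
steel_cube 0.47 [ 0.6357 -0.2636  0.0664] 191
[0.4834 0.2885 0.2474]
```

```bash
python3 -m pendant '[[0,-0.4,0,0,0,0,-1],[0,-1,0,0,0,0,-1],[0,-1.8,0,0,0,0,-1],[0,-2.6,0,0,0,0,-1],[-0.2,-3.4,0,0,0,0,-1],[-0.3,-4.2,0,0,0,0,-1],[-0.4,-5,0,0,0,0,-1],[-0.5,-5.8,0,0,0,0,-1],[-0.6,-6.4,0,0,0,0,-1],[-0.65,-6.8,0,0,0,0,-1]]'
python3 -m pendant '[[-0.1,-0.7,0,0,0,0,-1],[-0.2,-1.5,0,0,0,0,-1],[-0.3,-2.3,0,0,0,0,-1],[-0.4,-3,0,0,0,0,-1],[-0.5,-3.7,0,0,0,0,-1],[-0.6,-4.2,0,0,0,0,-1],[-0.68,-4.5,0,0,0,0,-1],[-0.68,-4.6,0,0,0,0,-1],[-0.68,-4.6,0,0,0,0,-1],[-0.68,-4.6,0,0,0,0,-1]]'
python3 look.py w6 tin steel_cube block module_mid
```

```text
clock: 14.55
position: [0.4949, -0.0552, 0.2482]
ee_rot: [0.032, 0.999, -0.0, -0.0]
ft_force: [1.1, 1.1, -4.1]
grip_width: 0.393
grasp_force: 60.3
clock: 15.8
position: [0.516, -0.2831, 0.2488]
ee_rot: [0.03, 1.0, 0.0, 0.0]
ft_force: [-0.5, -0.1, -4.2]
grip_width: 0.391
grasp_force: 60.5
[ 0.516  -0.2831  0.2488] [0.0594 0.9982 0.0007] 15.8 [-0.5262 -0.1095 -4.2063]
cam [ 0.4395 -0.2793  0.378 ]
tin 0.75 [301.  52.] [ 0.388  -0.2964  0.0516]
block 0.67 [312. 153.] [ 0.464  -0.2858  0.2149]
```

View pics/w6.png

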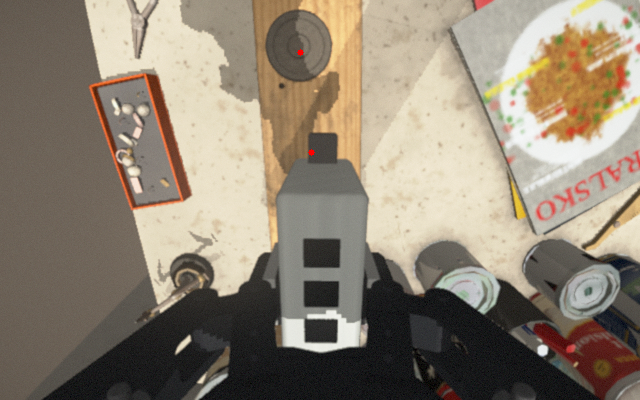

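The module hangs level over the block. The tin is at (301,52) and the block edges run from (253,0) to (272,230) and along column 363. I'll check the block axis and the can's clearance.

```bash
python3 - <<'E'
from h import *
np.set_printoptions(precision=4,suppress=True)
z=np.load('w6.npz');cal={k:z[k] for k in z};d=z['d']
print(atz(cal,[[257,50],[363,50],[266,150],[363,150]],.035))
px=[[450,260],[470,300],[430,260],[305,60],[310,120],[350,120],[300,130]]
print(atdepth(cal,px,[d[r,c] for c,r in px]))
im,dd=manip.camera('top')
E
```

```text
[[ 0.3803 -0.3423  0.035 ]
 [ 0.3871 -0.2324  0.035 ]
 [ 0.4846 -0.3443  0.035 ]
 [ 0.4912 -0.2348  0.035 ]]
[[ 0.6252 -0.1356  0.0568]
 [ 0.6708 -0.1149  0.0745]
 [ 0.6345 -0.1527  0.0377]
 [ 0.3953 -0.2926  0.0501]
 [ 0.4548 -0.2923  0.0343]
 [ 0.4575 -0.2482  0.033 ]
 [ 0.465  -0.3042  0.0337]]
```

```bash
python3 -m pendant '[[0,-0.1,0.3,0,0,0,-1],[0,-0.1,0.8,0,0,0,-1],[0,-0.1,1.4,0,0,0,-1],[0,-0.1,2,0,0,0,-1],[0,-0.1,2.4,0,0,0,-1],[0,-0.1,2.7,0,0,0,-1],[0,-0.1,2.9,0,0,0,-1],[0,-0.1,3.0,0,0,0,-1],[0,-0.1,3.0,0,0,0,-1],[0,-0.1,3.0,0,0,0,-1]]'
```

```text
clock: 17.35
position: [0.5158, -0.2893, 0.0994]
ee_rot: [0.03, 1.0, -0.0, 0.0]
ft_force: [-1.1, -0.8, -4.6]
grip_width: 0.395
grasp_force: 60.4
```

Bottom should be about 12 mm above the block; lower gently.

```bash
python3 -m pendant '[[0,0,0.03,0,0,0,-1],[0,0,0.06,0,0,0,-1],[0,0,0.09,0,0,0,-1],[0,0,0.12,0,0,0,-1],[0,0,0.15,0,0,0,-1],[0,0,0.18,0,0,0,-1],[0,0,0.2,0,0,0,-1],[0,0,0.22,0,0,0,-1],[0,0,0.22,0,0,0,-1],[0,0,0.22,0,0,0,-1]]' 30
```

```text
clock: 18.6
position: [0.5155, -0.2891, 0.0889]
ee_rot: [0.03, 1.0, 0.0, 0.0]
ft_force: [-5.7, 3.3, 9.8]
grip_width: 0.39
grasp_force: 61.9
```

Contact (force +9.8 N). I'll release and rise.

```bash
python3 -m pendant '[[0,0,0,0,0,0,-0.1],[0,0,0,0,0,0,0.1],[0,0,0,0,0,0,0.3],[0,0,0,0,0,0,0.4],[0,0,-0.4,0,0,0,0.4],[0,0,-1,0,0,0,0.4],[0,0,-2,0,0,0,0.4],[0,0,-3,0,0,0,0.4],[1.2,0,-3,0,0,0,0.4],[1.2,0,-3,0,0,0,0.4]]' 30
python3 look.py w7
python3 - <<'E'
from h import *
np.set_printoptions(precision=4,suppress=True)
im,d=manip.camera('top');cal=manip.get_calibration('top')
z=np.load('w7.npz');c7={k:z[k] for k in z};dw=z['d']
r,c=np.mgrid[0:400:1,200:440:1];px=np.c_[c.ravel(),r.ravel()];P=atdepth(c7,px,dw[r,c].ravel())
m=(abs(P[:,2]-.115)<.012)&(abs(P[:,0]-.516)<.08)&(abs(P[:,1]+.289)<.04);Q=P[m];print(len(Q),np.median(Q,0),cv2.minAreaRect(Q[:,:2].astype(np.float32)*1000),np.linalg.lstsq(np.c_[Q[:,:2]-Q[:,:2].mean(0),np.ones(len(Q))],Q[:,2],rcond=None)[0])
a=im[...,::-1];cv2.imwrite('pics/fin.png',np.hstack([cv2.resize(a[130:290,170:450],(560,320)),z['im'][:320,200:440]]))
E
```

```text
clock: 19.85
position: [0.4517, -0.2867, 0.2392]
ee_rot: [0.033, 0.999, 0.001, 0.001]
ft_force: [1.6, -1.0, -0.5]
grip_width: 0.702
grasp_force: 0.0
[ 0.4517 -0.2867  0.2392] [0.065  0.9979 0.0024] 19.85 [ 1.5501 -1.0034 -0.5315]
cam [ 0.3773 -0.282   0.3684]
3499 [ 0.5149 -0.289   0.1152] ((521.1943359375, -289.4112548828125), (34.455020904541016, 99.73137664794922), 85.9277114868164) [0.0205 0.0002 0.1149]
```

View pics/fin.png

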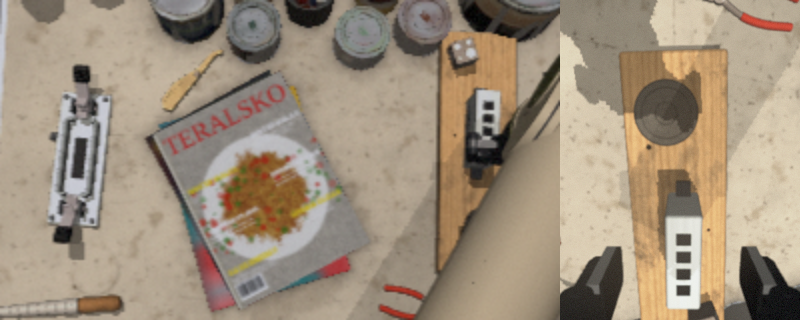

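The module stands on the block between the tin and the cube, with its top level at 0.115 m. Both levers are out and the gripper is clear.

```bash
python3 -c "
from workcell import manip
print(manip.hand_in())"
```

```text
the job is handed in; nothing more can be done
None
```

I swung both ejector levers out, lifted the module out and set it upright on the block between the tin and the steel cube, then handed the job in at about 20 s. The hand-in gave no verdict.

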